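# Square a walnut board in the cut-off jig

### The arm

A 7-joint arm with a two-finger parallel gripper is mounted at the origin on the work surface. World frame = base frame: x ahead of the robot, y to its left, z up, the work surface at z = 0. Lengths are in mm, angles in rad, forces in N, time in s.
With the tool pointing down it reaches from about 400 to 875 mm from the base axis. Payload 19.3 kg.
Tool frame: the origin (TCP) lies midway between the tips of the shut fingers; the grasp point (between the pads) lies 19 mm behind it; z points along the fingers, y is the direction in which the jaws open and shut (so a half turn about z gives the same grasp; the last joint's range is limited). The gripper opens to 85 mm and grips with 20 to 120 N. Pads are 22 mm wide; open, the fingers measure 114 mm over their backs; the gripper's body (76 mm by 85 mm) begins 54 mm behind the grasp point. The pads swing forward as they close: fully open they stand 13 mm farther back than shut.
Start: joints at [1.088, 0.521, -0.036, 1.599, 0.021, 1.021, -0.113], TCP at [250.707, -572.504, 231.291] pointing down, gripper open.
Joint ranges: [-2.91, 2.91], [-0.3, 2.13], [-1.5, 1.42], [0.17, 2.43], [-1.26, 4.41], [0.16, 1.93], [-2.52, 2.52]. Speed limits (rad/s): [1.89, 1.89, 2.39, 2.39, 3.01, 3.01, 3.01].

### API

Orientations are given as a rotation vector (axis times angle).
In Python, from workcell import robot, eyes, job_done gives the robot as it stands. The module is installed in compiled form; this text tells all that it offers.
- The arm moves only by the tool carry_out, never from a script. Its argument "increments" is a list of rows, each a list of 5 numbers: the shift along the tool's x, y, z in m, then the turn about the tool's z in degrees, then the closure in counts, from 0 (fully open) to 255 (shut). A call has 1 to 20 rows; each row shifts and turns the commanded pose from where the row before left it, along the tool's axes as they then stand; what a row does not reach is not made up. A row lasts 1/8 s, in which the tool goes at most 62.5 mm and 10.7 degrees, less where a joint would pass 70% of its speed; a pose out of reach is approached as far as the arm can. A call with a gripper value outside its range is refused whole. The fingers move at their own pace and stop on an object; "grip_force" is the grip in N (left out, the last holds). Time passes only in rows, so rows that do not move let the fingers close. It gives the time, the measured TCP pose, the force and the opening at its end, in the units of the state.
- robot.read_state(): the state, without advancing time (a new reading comes with each control period).
- eyes.get_image(name): name is "scene" or "side" or "wrist"; returns a dict with "img" (400x640x3 uint8, red, green, blue), "K" (3x3 intrinsics, pixels), "pose" (4x4, takes a point from camera to world coordinates); the wrist camera has in their place "mount" (4x4, takes a point from camera to tool coordinates, whose origin is the TCP and whose axes are the flange's). Camera axes: x right, y down, z forward; pixel columns grow to the right and rows downward; lengths in mm; the calibration is good to about 2 mm. A picture is of the moment at which its call begins: read the wrist's pose just before it. There is no depth.
- job_done(): hands the job in, once; it reports no verdict.
The state is a dict: "clock": time; "joints": joint angles; "dq": joint speeds; "tau": joint torques, N m; "eef_pos": TCP position; "ee_rot": TCP orientation; "contact_force": force on the tool from outside, world axes, zero at the start; "wrist_torque": the same for the moment, N m; "width": finger opening in mm.
Only numpy, scipy, OpenCV 4.12 (cv2) and the standard library are available. Lean on these libraries where they do the work, as an engineer would, in place of code of your own. Each camera call takes 0.05 s, during which the arm holds its last target. There are 200 camera calls.

### The job

Get the dark walnut board ready for cutting: slide it across the jig until its long edge lies flush along the aluminium fence and its end butts against the red stop block. Only push it gently with the fingers, never pick it up or tip it, leave everything else where it stands, and finish with the hand clear.

Things in the scene. Friction and masses are not known exactly. Their poses are not given: they have to be found in the camera images.
- jig: The cut-off jig, fixed to the bench: a plywood base plate 260 mm (its x) by 600 mm (its y), 12 mm thick, top face 12 mm above the bench. Origin: centre of the underside, on the bench. An aluminium fence 25 mm thick runs along the whole far (+x) edge, parallel to the jig's y axis; its working face, towards the robot, is the plane x = +105 mm in the jig frame; its top is 52 mm above the bench. The jig's yaw varies.
- board: The work piece: a loose dark walnut board, 95 mm (its x) by 180 mm (its y, the long way) by 19 mm thick, about 0.2 kg, lying flat on the jig's base plate between the two end blocks, askew and short of the fence. Origin: centre of its underside (12 mm above the bench while it lies on the base). Its +x long edge is the one that faces the fence.
- red_stop: The red stop block, fixed to the jig next to the fence, at either its left or its right end: 80 mm (x) by 40 mm (y) by 33 mm high, with a black clamp knob on top (26 mm wide, up to 65 mm above the bench). Origin: centre of its underside, on the base plate, 40 mm in front of the fence face (the block touches the fence). Axes parallel to the jig's. The face that the board's end is to meet is the one towards the middle of the jig, 20 mm from the origin along y. It does not move.
- black_block: A black block of the same size and shape as the red stop, with a grey knob, fixed in the same way at the opposite end of the fence. Not wanted for this job. Origin: centre of its underside. It does not move.
- glue: Bystander: yellow glue bottle, 52 mm across, 150 mm tall, standing on a front (robot-side) corner of the jig's base plate. Origin: centre of its underside.
- tape: Bystander: yellow and black tape measure, 62 x 36 x 60 mm, standing on the other front corner of the jig's base plate. Origin: centre of its underside.
- hammer: Bystander: hammer with a wooden handle, 300 mm long, lying on the bench to the left. Origin: underside.
- screwdriver: Bystander: screwdriver with a red handle, 200 mm long, lying on the bench to the right. Origin: underside.
- jar: Bystander: glass jar with a steel lid, 70 mm across, 90 mm tall, on the bench beyond the jig. Origin: centre of its underside.
- can: Bystander: paint can, 84 mm across, 100 mm tall, on the bench beyond the jig. Origin: centre of its underside.
Mind the look-alikes: they are no part of the job. There is more than one size of the board; the job needs the middle-sized.

How it is judged (in metres and radians):
At the end, for the whole second after the job is handed in: The board lies flat and still on the jig, its long edge parallel to the fence within 1.7 degrees and within 3 mm of it (at mid length), and its end within 3 mm of the red stop (x of board in the frame of jig above 0.0545 m and angle between the y axis of board and the y axis of jig, either way round below 0.03 rad and y of board in the frame of red_stop between -0.113 and 0.113 m and z of board in the frame of jig between 0.009 and 0.015 m and angle between board's own z axis and vertical below 0.03 rad and linear speed of board below 0.005 m/s); the robot touches nothing.
It fails at once if the board is lifted more than 10 mm or tipped more than 7 degrees (z of board in the frame of jig above 0.022 m or angle between board's own z axis and vertical above 0.12 rad).
It fails at once if the board is shot along faster than 0.5 m/s or squeezed by the fingers with more than 60 N (linear speed of board above 0.5 m/s or contact force between the fingers and board above 60 N).
It fails at once if a bystander is moved more than 20 mm (distance of any of glue, tape, hammer, screwdriver, jar, can from where it was at the start of the episode above 0.02 m).
It also fails if it takes over 54 s, if anything falls off the work surface, if the arm or the gripper's body presses on something with over 40 N, if the wrist force passes 120 N, or if a joint passes its speed limit or range.

## Working session

There is one attempt and no reset: what is moved stays moved. The work goes in short steps, Python scripts to look and compute and a tool call to move; the robot and the scene stay as the last step left them, time stands still between calls to the robot, and variables do not carry over. Pictures are saved under pics/ and viewed, about 8 in all and at most 12, crops included, and the job is handed in when it is done.

Besides the shell and the picture viewer there is one more tool, called after "Request:" as name([rows], argument=value, ...), one row to a line, values as JSON. carry_out: Moves the arm, as the interface text tells. Its arguments: {"type":"object","properties":{"increments":{"type":"array"},"grip_force":{"type":"number"}},"required":["increments"]}

```bash
mkdir -p pics
cat > h.py <<'E'
import numpy as np, cv2
from workcell import robot, eyes, job_done
from scipy.spatial.transform import Rotation as R
def snap(n,f,crop=None,s=1):
    st=robot.read_state(); d=eyes.get_image(n); im=d["img"][:,:,::-1].copy()
    if n=="wrist":
        T=np.eye(4);T[:3,:3]=R.from_rotvec(st["ee_rot"]).as_matrix();T[:3,3]=st["eef_pos"];P=T@np.array(d["mount"])
    else: P=np.array(d["pose"])
    np.savez(f"{f}.npz",K=d["K"],P=P,img=im)
    return im
def w2p(f,X):
    d=np.load(f+".npz");P=np.linalg.inv(d["P"]);X=np.atleast_2d(X)
    c=X@P[:3,:3].T+P[:3,3];q=c@d["K"].T;return q[:,:2]/q[:,2:]
def p2w(f,px,z):
    d=np.load(f+".npz");px=np.atleast_2d(px).astype(float)
    r=np.c_[px,np.ones(len(px))]@np.linalg.inv(d["K"]).T@d["P"][:3,:3].T;o=d["P"][:3,3]
    return o+r*((z-o[2])/r[:,2:])
def crop(f,x0,y0,x1,y1,s,out):
    im=np.load(f+".npz")["img"][y0:y1,x0:x1];cv2.imwrite(out,cv2.resize(im,None,fx=s,fy=s,interpolation=cv2.INTER_CUBIC))
E
python3 - <<'E'
from h import *
a=snap("scene","sc");cv2.imwrite("pics/scene.png",a);b=snap("side","sd");cv2.imwrite("pics/side.png",b)
print(robot.read_state())
for f in("sc","sd"):print(np.load(f+".npz")["P"].round(2),np.load(f+".npz")["K"])
E
```

```text
{'clock': 0.1, 'joints': array([ 1.08779393,  0.5219163 , -0.03631217,  1.59992901,  0.02122085,
        1.02109881, -0.11283299]), 'dq': array([ 0.00069095, -0.00099281, -0.00088601, -0.00119158, -0.00094458,
       -0.00150339, -0.00126604]), 'tau': array([ 3.12706172e-03, -9.28500080e+01,  1.98380336e+00, -3.70534551e+01,
        1.82116631e-02,  5.27736760e-03, -3.50384869e-05]), 'eef_pos': array([ 250.57729401, -572.25576578,  230.81509045]), 'ee_rot': array([-3.07402391e+00, -6.43573483e-01,  4.51249548e-04]), 'contact_force': array([ 0.46439062, -0.20949767, -0.69888166]), 'wrist_torque': array([ 0.03911706, -0.01540011, -0.0395149 ]), 'width': 85.46127223768028}
[[ 8.70000e-01  4.00000e-01 -2.80000e-01  8.12590e+02]
 [ 4.90000e-01 -7.00000e-01  5.20000e-01 -6.26550e+02]
 [ 2.00000e-02 -5.90000e-01 -8.00000e-01  1.02926e+03]
 [ 0.00000e+00  0.00000e+00  0.00000e+00  1.00000e+00]] [[370.57436051   0.         323.79440711]
 [  0.         370.57436051 197.92671218]
 [  0.           0.           1.        ]]
[[ 9.70000e-01 -1.20000e-01  2.00000e-01  1.46770e+02]
 [-2.40000e-01 -5.50000e-01  8.00000e-01 -1.26433e+03]
 [ 1.00000e-02 -8.30000e-01 -5.60000e-01  9.23000e+02]
 [ 0.00000e+00  0.00000e+00  0.00000e+00  1.00000e+00]] [[434.44634489   0.         316.9606186 ]
 [  0.         434.44634489 201.97598849]
 [  0.           0.           1.        ]]
```

View pics/scene.png

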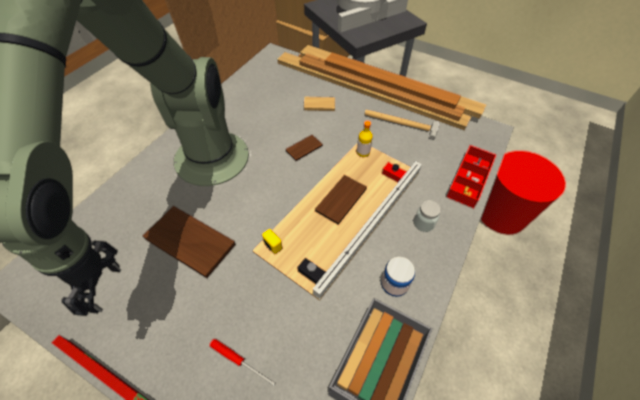

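View pics/side.png

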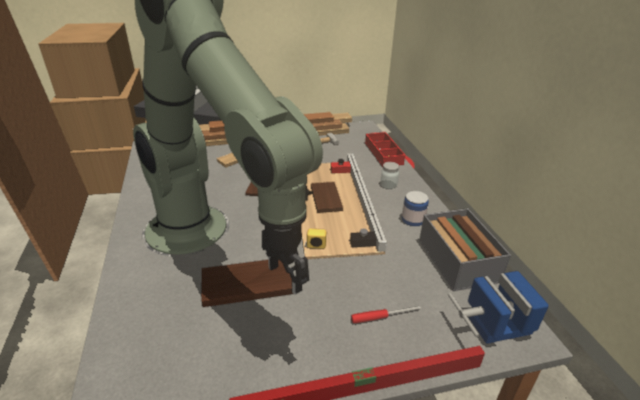

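The first two pictures show three dark boards in the scene view: a large one at (189,240), a small one at (304,147), and the middle one on the jig at (341,198). I choose the one on the jig. The red block at (395,171) is the stop, at the left (+y) end. The black block at (311,269), the red tray, the bin and the red bar are not it. Next is one close crop to check the choice and read corners.

Run:
```python
from h import *
crop("sc",245,120,430,300,4.3,"pics/c1.png")
```

```text
(no output)
```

View pics/c1.png

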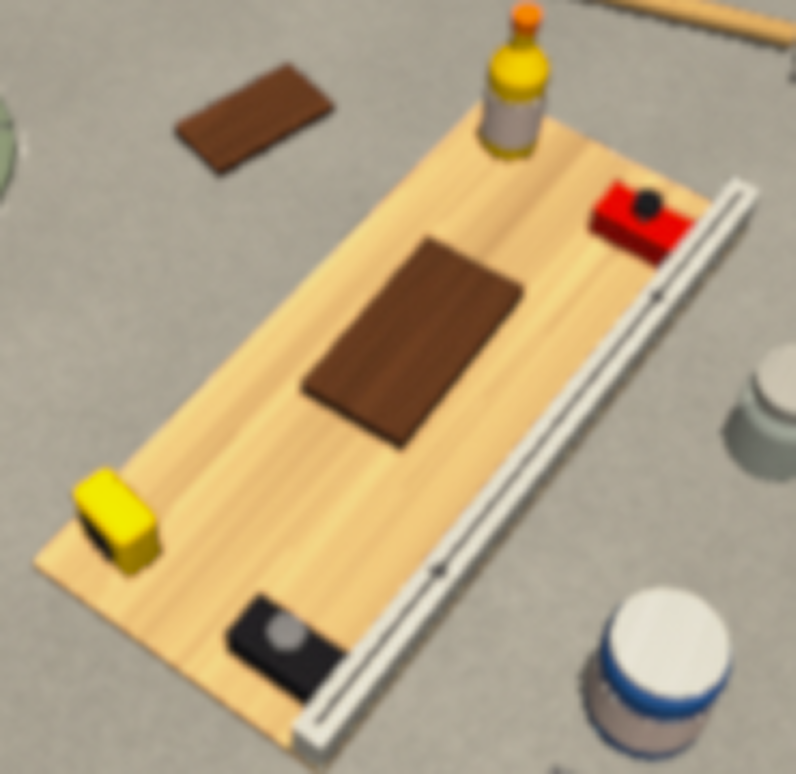

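The crop shows the middle board's top corners at crop pixels (428,238), (523,290), (402,440) and (304,382). The fence top's inner edge runs from (736,180) to (296,724). The red block's inner top edge runs from (592,212) to about (660,248).

```bash
cat >> h.py <<'E'
def fitrig(model,pts):
    m,p=model.mean(0),pts.mean(0);a=model-m;b=pts-p
    th=np.arctan2((a[:,0]*b[:,1]-a[:,1]*b[:,0]).sum(),(a*b).sum());r=np.array([[np.cos(th),-np.sin(th)],[np.sin(th),np.cos(th)]])
    return p-r@m,th,((model@r.T+p-r@m)-pts)
E
python3 - <<'E'
from h import *
g=lambda l:np.array(l)/4.3+[245,120]
b=p2w("sc",g([(304,382),(402,440),(523,290),(428,238)]),31)[:,:2]
f=p2w("sc",g([(736,180),(296,724),(757,190),(325,742)]),52)[:,:2]
base=p2w("sc",g([(480,100),(37,560)]),12)[:,:2]
red=p2w("sc",g([(592,212),(660,248)]),45)[:,:2]
blk=p2w("sc",g([(262,596),(345,648)]),45)[:,:2]
print(b.round(),'\n',f.round(),base.round(),red.round(),blk.round())
M=np.array([[-47.5,-90],[47.5,-90],[47.5,90],[-47.5,90]])
print("board",fitrig(M,b))
J=np.array([[105,300],[105,-300],[130,300],[130,-300],[-130,-300]])
o,th,e=fitrig(J,np.r_[f,base[1:]]);print("jig",o,th,e)
r=np.array([[np.cos(th),-np.sin(th)],[np.sin(th),np.cos(th)]])
print("jigframe board",(b-o)@r,"red",(red-o)@r,"blk",(blk-o)@r)
g1=p2w("sc",g([(508,150)]),12);print(g1,p2w("sc",g([(115,490)]),72))
E
```

```text
[[465. -28.]
 [555. -37.]
 [572. 136.]
 [482. 146.]] 
 [[ 680.  312.]
 [ 602. -276.]
 [ 699.  311.]
 [ 625. -277.]] [[ 442.  326.]
 [ 371. -246.]] [[590. 227.]
 [653. 219.]] [[ 534. -205.]
 [ 603. -211.]]
board (array([518.46069836,  54.06447994]), np.float64(-0.09850459626855887), array([[-3.05265055, -2.57043401],
       [ 2.16791508, -2.81004349],
       [ 2.48960206,  3.01863332],
       [-1.60486659,  2.36184419]]))
jig [535.76041477  32.94681178] -0.12848316183317376 [[-2.06770077  4.54243825]
 [-1.01732159 -2.08546521]
 [ 3.75285538  3.05763026]
 [ 1.50957186 -3.9750705 ]
 [-2.17740487 -1.53953279]]
jigframe board [[-61.94577862 -69.71595506]
 [ 27.80329996 -67.29969427]
 [ 22.83575904 106.79757647]
 [-68.14499005 105.12603887]] red [[ 28.66983049 199.15348907]
 [ 92.07080401 199.68558253]] blk [[  29.15981197 -236.35713979]
 [  97.4659474  -233.17780864]]
[[489.87400232 284.0327049   12.        ]] [[ 411.46201671 -197.29002421   72.        ]]
```

Request:
carry_out([
  [0,0,0,10.3,0],
  [0,0,0,10.3,0],
  [0,0,0,10.4,0],
  [0.0123,-0.0413,0,0,0],
  [0.0123,-0.0413,0,0,0],
  [0.0123,-0.0413,0,0,0],
  [0.0123,-0.0413,0,0,0],
  [0.0123,-0.0413,0,0,0],
  [0.0123,-0.0413,0,0,0],
  [0.0123,-0.0413,0,0,0],
  [0.0123,-0.0413,0,0,0],
  [0.0123,-0.0413,0,0,0],
  [0.0123,-0.0413,0,0,0],
  [0.0123,-0.0413,0,0,0],
  [0.0123,-0.0413,0,0,0],
  [0,0,0,0,0],
])

```text
clock: 2.1
eef_pos: [461.4, -97.1, 231.1]
ee_rot: [-3.135, 0.194, 0.0]
contact_force: [-0.6, -0.4, 0.6]
width: 85.2
```

Request:
carry_out([
  [-0.0094,-0.032,0,0,0],
  [-0.0094,-0.032,0,0,0],
  [-0.0094,-0.032,0,0,0],
  [-0.0094,-0.032,0,0,0],
  [-0.0094,-0.032,0,0,0],
  [0,0,0,0,0],
  [0,0,0,0,0],
])

```text
clock: 2.98
eef_pos: [434.4, 63.8, 231.2]
ee_rot: [3.135, -0.203, -0.0]
contact_force: [-0.0, -0.6, -0.9]
width: 85.4
```

Run:
```python
from h import *
a=snap("wrist","w1");cv2.imwrite("pics/w1.png",cv2.resize(a,None,fx=1.25,fy=1.25))
s=robot.read_state();print(s["clock"],s["eef_pos"],s["ee_rot"],R.from_rotvec(s["ee_rot"]).as_matrix().round(3))
```

```text
3.025 [434.4221588   63.61394162 231.2225604 ] [ 3.13457751e+00 -2.03597876e-01 -3.15846097e-04] [[ 0.992 -0.129 -0.   ]
 [-0.129 -0.992 -0.   ]
 [-0.     0.    -1.   ]]
```

View pics/w1.png

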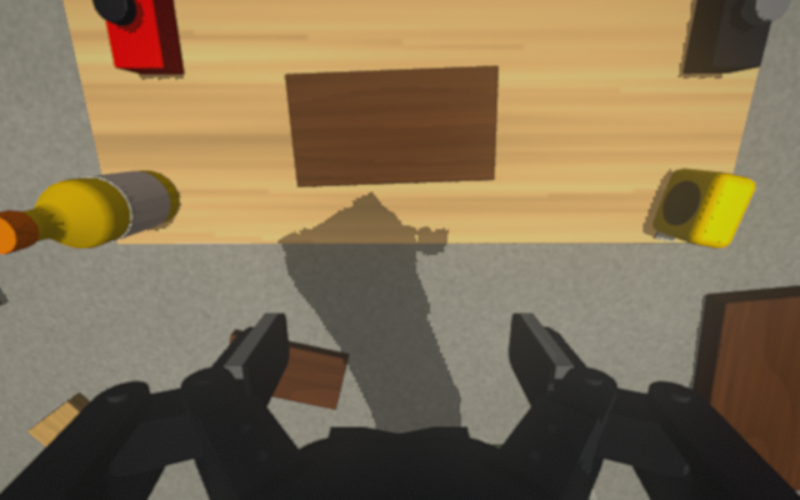

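The wrist picture shows the board with top corners (286,74), (498,66), (495,180) and (297,186). The base's front edge lies level at row 243. The red block's inner bottom corner is at (184,75), and the black block's is at (680,77).

Run:
```python
from h import *
g=lambda l:np.array(l)/1.25
b=p2w("w1",g([(297,186),(495,180),(498,66),(286,74)]),31)[:,:2]
M=np.array([[-47.5,90],[-47.5,-90],[47.5,-90],[47.5,90]])
o,t,e=fitrig(M,b);print("board",o,t,e)
q=p2w("w1",g([(118,244),(640,243),(184,75),(680,77)]),12)[:,:2];print(q)
d=q[0]-q[1];th=-np.arctan2(d[0],d[1]);print("jig yaw",th, -np.arctan2(*(q[2]-q[3])))
r=np.array([[np.cos(th),-np.sin(th)],[np.sin(th),np.cos(th)]])
print("rotated: board c",o@r,"corners",b@r,"front edge/red/blk",q@r,"tcp",np.array([434.4,63.7])@r)
```

```text
board [513.17298914  56.02542655] -0.09717893800086701 [[-1.03358637  0.67928287]
 [-0.63003133 -0.36182635]
 [ 0.50274284 -1.78453578]
 [ 1.16087486  1.46707926]]
[[ 440.7316416   343.91955063]
 [ 374.05204351 -173.35365101]
 [ 582.35872821  233.62327777]
 [ 524.09640077 -200.47522936]]
jig yaw -0.12819899493316136 -0.13341723748687748
rotated: board c [501.79902125 121.17387294] corners [[452.64246485 209.11579258]
 [457.69183244  30.18335947]
 [551.34076043  34.39600357]
 [545.52102727 211.00033611]] front edge/red/blk [[ 393.14542093  397.44397746]
 [ 393.14542093 -124.10921631]
 [ 547.711453    306.15958011]
 [ 545.42592071 -131.82533862]] tcp [422.69128255 118.71448799]
```

Request:
carry_out([
  [0,0,0.035,0,0],
  [0,0,0.035,0,0],
  [0,0,0.035,0,0],
  [0,0,0.035,0,0],
  [0,0,0.035,0,0],
  [0,0,0.03,0,0],
  [0,0,0.012,0,0],
  [0,0,0.006,0,0],
  [0,0,0,0,0],
  [0,0,0,0,0],
])

```text
clock: 4.28
eef_pos: [434.8, 64.8, 9.0]
ee_rot: [-3.135, 0.202, -0.002]
contact_force: [-0.6, -0.2, -0.4]
width: 85.1
```

Run:
```python
from h import *
a=snap("wrist","w2");b=snap("side","s2")[140:290,220:420]
cv2.imwrite("pics/w2.png",np.hstack([a,cv2.resize(b,None,fx=.8,fy=400/150)[:, :160]]) if 0 else a)
```

```text
(no output)
```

View pics/w2.png

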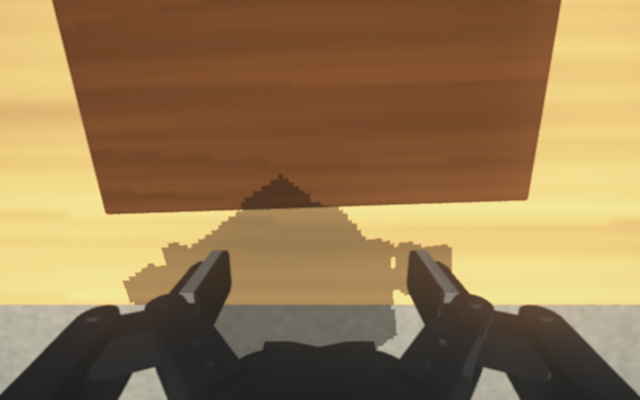

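The wrist view shows both open fingers on the base, short of the board's near edge (rows 199–213) and straddling its middle. I'll go 3 mm lower and push towards the fence.

Request:
carry_out([
  [0.008,0,0.003,0,0],
  [0.008,0,0,0,0],
  [0.005,0,0,0,0],
  [0.005,0,0,0,0],
  [0.007,0,0,0,0],
  [0.007,0,0,0,0],
  [0.007,0,0,0,0],
  [0.007,0,0,0,0],
  [0.007,0,0,0,0],
  [0.007,0,0,0,0],
  [0.007,0,0,0,0],
  [0.006,0,0,0,0],
  [0.005,0,0,0,0],
  [0,0,0,0,0],
])

```text
clock: 6.12
eef_pos: [520.1, 53.8, 5.3]
ee_rot: [-3.135, 0.202, -0.001]
contact_force: [0.0, 0.0, 0.4]
width: 85.7
```

Request:
carry_out([
  [0.003,0,0,0,0],
  [0.002,0,0,0,0],
  [0,0,0,0,0],
])

```text
clock: 6.5
eef_pos: [524.9, 53.2, 5.3]
ee_rot: [-3.135, 0.201, -0.001]
contact_force: [0.6, 0.3, 0.7]
width: 85.6
```

Request:
carry_out([
  [0.002,0,0,0,0],
  [0.001,0,0,0,0],
  [0,0,0,0,0],
])

```text
clock: 6.88
eef_pos: [527.7, 52.8, 5.3]
ee_rot: [-3.135, 0.201, -0.0]
contact_force: [-0.5, -0.1, 1.1]
width: 85.0
```

Run:
```python
from h import *
a=snap("wrist","w3");cv2.imwrite("pics/w3.png",cv2.resize(a,None,fx=1.25,fy=1.25))
```

```text
(no output)
```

View pics/w3.png

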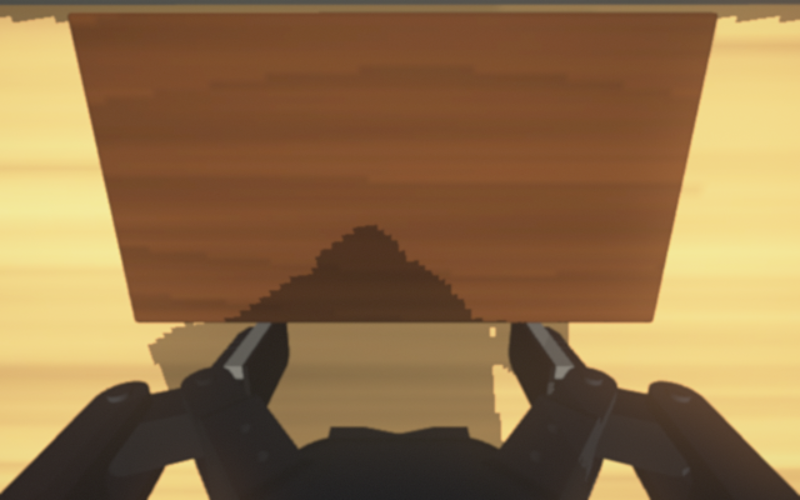

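The board now lies square to the fence, with its far edge at row 13 and its near edge at row 321. A thin shadow strip (rows 5–13) is still open at the fence.

Run:
```python
from h import *
g=lambda l:np.array(l)/1.25
th=-.1282;r=np.array([[np.cos(th),-np.sin(th)],[np.sin(th),np.cos(th)]])
b=p2w("w3",g([(136,321),(653,321),(717,13),(69,13)]),31)[:,:2]
print((b@r).round(1),(p2w("w3",g([(100,5),(700,5)]),12)[:,:2]@r).round(1))
o,t,e=fitrig(np.array([[-47.5,90],[-47.5,-90],[47.5,-90],[47.5,90]]),b);print(o,o@r,t,e.round(1))
```

```text
[[528.  208.5]
 [527.8  31.4]
 [620.5  31.8]
 [620.6 208.2]] [[628.2 212.5]
 [628.1  23.5]]
[584.84324233  45.5740677 ] [574.21719699 119.97176511] -0.12871845141359214 [[-1.   1.7]
 [-1.3 -1.3]
 [ 0.9 -2. ]
 [ 1.4  1.6]]
```

Request:
carry_out([
  [0.002,0,0,0,0],
  [0.002,0,0,0,0],
  [0.001,0,0,0,0],
  [0,0,0,0,0],
])

```text
clock: 7.42
eef_pos: [532.8, 52.1, 5.3]
ee_rot: [-3.135, 0.201, -0.0]
contact_force: [0.2, -0.2, 0.8]
width: 85.0
```

Request:
carry_out([
  [0.001,0,0,0,0],
  [0,0,0,0,0],
])

```text
clock: 7.68
eef_pos: [533.6, 52.0, 5.3]
ee_rot: [-3.135, 0.201, -0.0]
contact_force: [-1.2, 0.0, 0.3]
width: 85.7
```

Request:
carry_out([
  [0.001,0,0,0,0],
  [0,0,0,0,0],
])

```text
clock: 7.92
eef_pos: [534.4, 51.9, 5.3]
ee_rot: [3.135, -0.201, -0.0]
contact_force: [-3.3, 1.1, 1.6]
width: 85.7
```

The reaction is now −3.3 N, so the board touches the fence. I'll back off, lift, move to the board's right end and check joint 7 before turning.

Request:
carry_out([
  [-0.01,0,0,0,0],
  [-0.015,0,0,0,0],
  [0,0,-0.03,0,0],
  [0,0,-0.03,0,0],
  [0,0.02,-0.03,0,0],
  [0.012,0.02,0,0,135],
  [0.022,0.027,0,0,135],
  [0.022,0.027,0,0,135],
  [0.022,0.027,0,0,135],
  [0,0,0,0,135],
  [0,0,0,0,135],
])

```text
clock: 9.3
eef_pos: [571.1, -74.2, 95.2]
ee_rot: [-3.135, 0.201, 0.0]
contact_force: [0.4, 0.9, 0.3]
width: 40.2
```

Run:
```python
from h import *
s=robot.read_state();print(s["joints"].round(2),s["eef_pos"],s["width"])
```

```text
[ 0.15  0.63 -0.18  1.83  0.16  0.7  -1.82] [571.09337536 -74.2122309   95.15292461] 40.15247544040653
```

Request:
carry_out([
  [0,0,0,-10,135],
  [0,0,0,-10,135],
  [0,0,0,-10,135],
  [0,0,0,-10,135],
  [0,0,0,-10,135],
  [0,0,0,-10,135],
  [0,0,0,-10,135],
  [0,0,0,-10,135],
  [0,0,0,-10,135],
  [0,0,0.03,0,135],
  [0,0,0.03,0,135],
  [0,0,0.015,0,135],
  [0,0,0.008,0,135],
  [0,0,0,0,135],
  [0,0,0,0,135],
])

```text
clock: 11.18
eef_pos: [572.1, -74.8, 13.1]
ee_rot: [2.359, 2.074, 0.001]
contact_force: [0.4, 0.6, 0.6]
width: 40.0
```

Run:
```python
from h import *
a=snap("wrist","w4");cv2.imwrite("pics/w4.png",cv2.resize(a,None,fx=1.25,fy=1.25))
s=robot.read_state();print(s["joints"].round(2),R.from_rotvec(s["ee_rot"]).as_matrix().round(3))
```

```text
[ 0.38  0.8  -0.51  1.84  0.61  0.65 -0.62] [[ 0.128  0.992  0.001]
 [ 0.992 -0.128 -0.   ]
 [-0.     0.001 -1.   ]]
```

View pics/w4.png

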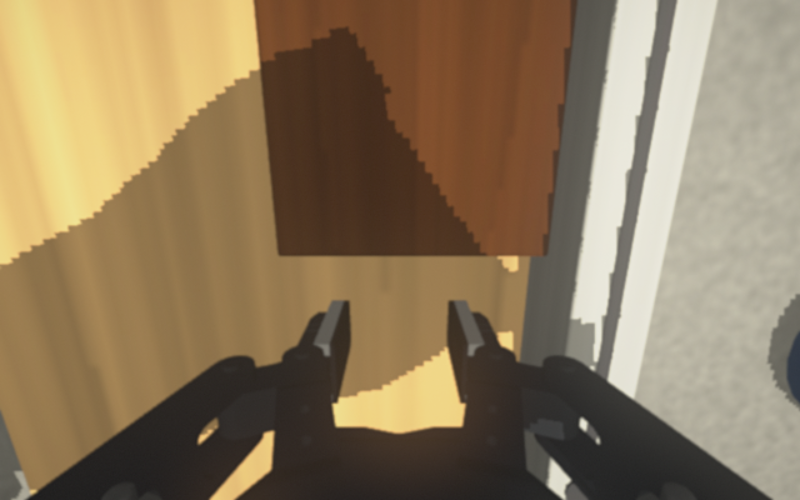

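The view shows the board flush along the fence (its right edge meets the fence foot), with both fingers 20 mm behind its end at row 255. I'll now push along the fence towards the red stop.

Request:
carry_out([
  [0.007,0,0.001,0,135],
  [0.007,0,0,0,135],
  [0.004,0,0,0,135],
  [0.004,0,0,0,135],
  [0.005,0,0,0,135],
  [0.006,0,0,0,135],
  [0.007,0,0,0,135],
  [0.007,0,0,0,135],
  [0.007,0,0,0,135],
  [0.007,0,0,0,135],
  [0.007,0,0,0,135],
  [0.007,0,0,0,135],
  [0.007,0,0,0,135],
  [0.007,0,0,0,135],
  [0.007,0,0,0,135],
  [0.005,0,0,0,135],
  [0.003,0,0,0,135],
  [0,0,0,0,135],
])

```text
clock: 13.48
eef_pos: [585.0, 28.8, 11.3]
ee_rot: [-2.359, -2.075, -0.001]
contact_force: [0.7, 0.1, 0.1]
width: 39.9
```

Request:
carry_out([
  [0.002,0,0,0,135],
  [0.002,0,0,0,135],
  [0,0,0,0,135],
])

```text
clock: 13.85
eef_pos: [585.5, 32.6, 11.3]
ee_rot: [-2.359, -2.075, -0.001]
contact_force: [0.5, 1.0, -0.3]
width: 40.3
```

Request:
carry_out([
  [0.002,0,0,0,135],
  [0,0,0,0,135],
])

```text
clock: 14.1
eef_pos: [585.7, 34.5, 11.3]
ee_rot: [-2.359, -2.075, -0.0]
contact_force: [0.1, 0.4, -0.5]
width: 40.1
```

Request:
carry_out([
  [0.002,0,0,0,135],
  [0.001,0,0,0,135],
  [0,0,0,0,135],
])

```text
clock: 14.48
eef_pos: [586.1, 37.5, 11.3]
ee_rot: [-2.359, -2.075, -0.0]
contact_force: [-0.3, 0.2, -0.2]
width: 40.2
```

Request:
carry_out([
  [0.001,0,0,0,135],
  [0.001,0,0,0,135],
  [0,0,0,0,135],
])

```text
clock: 14.85
eef_pos: [586.3, 39.4, 11.3]
ee_rot: [-2.359, -2.075, -0.0]
contact_force: [0.0, -1.1, 0.9]
width: 40.4
```

Request:
carry_out([
  [0.001,0,0,0,135],
  [0,0,0,0,135],
])

```text
clock: 15.1
eef_pos: [586.5, 40.3, 11.3]
ee_rot: [-2.359, -2.075, -0.0]
contact_force: [-0.2, -1.8, -0.2]
width: 40.2
```

Request:
carry_out([
  [0.001,0,0,0,135],
  [0,0,0,0,135],
])

```text
clock: 15.35
eef_pos: [586.6, 41.0, 11.3]
ee_rot: [2.359, 2.074, -0.0]
contact_force: [-0.6, -3.0, 1.0]
width: 40.3
```

Request:
carry_out([
  [0.001,0,0,0,135],
  [0,0,0,0,135],
])

```text
clock: 15.6
eef_pos: [586.6, 41.1, 11.3]
ee_rot: [2.359, 2.073, -0.002]
contact_force: [-0.6, -6.8, 4.7]
width: 40.1
```

The TCP has stalled and the reaction is 6.8 N, so the board is seated on the stop. I'll back off, lift and look.

Request:
carry_out([
  [-0.005,0,0,0,135],
  [-0.01,0,0,0,135],
  [-0.015,0,0,0,135],
  [0,0,-0.03,0,135],
  [0,0,-0.04,0,135],
  [0,0,-0.04,0,135],
  [0,0,-0.04,0,135],
  [0,0,0,0,135],
  [0,0,0,0,135],
])

```text
clock: 16.73
eef_pos: [582.5, 11.4, 160.8]
ee_rot: [2.36, 2.074, -0.001]
contact_force: [0.4, -0.5, -0.9]
width: 40.3
```

Run:
```python
from h import *
a=snap("wrist","w5");cv2.imwrite("pics/w5.png",cv2.resize(a,None,fx=1.25,fy=1.25))
```

```text
(no output)
```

View pics/w5.png

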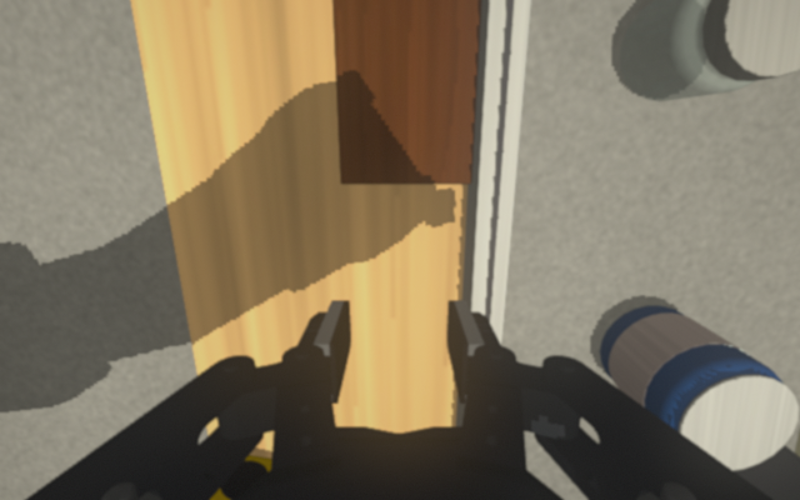

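The board's right edge runs along the fence without a visible gap, and its near end is at row 183. The stop end is out of frame, so I'll move over to see it.

Request:
carry_out([
  [0.01,-0.01,-0.03,0,135],
  [0.03,-0.01,-0.03,0,135],
  [0.03,0,0,0,135],
  [0.03,0,0,0,135],
  [0,0,0,0,135],
  [0,0,0,0,135],
])

```text
clock: 17.52
eef_pos: [575.6, 113.4, 220.4]
ee_rot: [-2.359, -2.074, 0.002]
contact_force: [0.6, 0.2, 0.1]
width: 39.7
```

Run:
```python
from h import *
a=snap("wrist","w6");cv2.imwrite("pics/w6.png",cv2.resize(a,None,fx=1.25,fy=1.25))
```

```text
(no output)
```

View pics/w6.png

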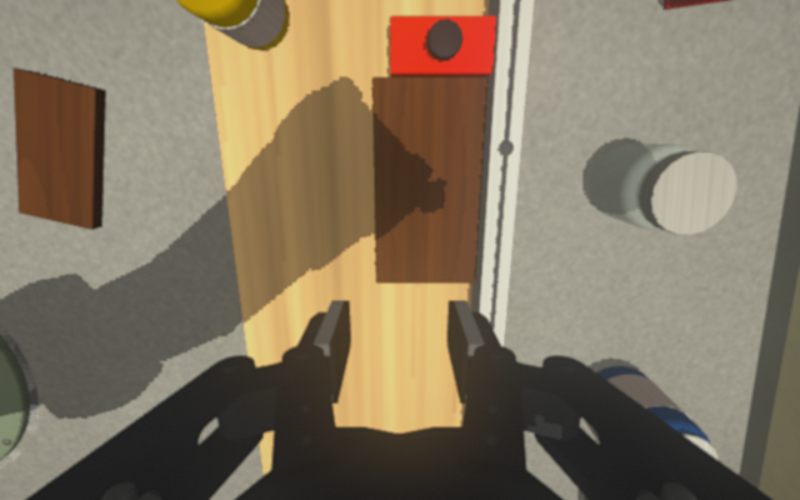

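The board's end (row 77) meets the red block's face, and its right edge follows the fence foot. One numeric check of pose:

Run:
```python
from h import *
g=lambda l:np.array(l)/1.25
th=-.1282;r=np.array([[np.cos(th),-np.sin(th)],[np.sin(th),np.cos(th)]])
b=p2w("w6",g([(373,78),(377,282),(470,283),(487,77)]),31)[:,:2]
o,t,e=fitrig(np.array([[-47.5,90],[-47.5,-90],[47.5,-90],[47.5,90]]),b);print(o@r,t-th,e.round(1))
print("red top inner edge",p2w("w6",g([(391,73),(492,73)]),45)[:,:2]@r)
print("fence top inner edge",p2w("w6",g([(504,10),(481,300)]),52)[:,:2]@r, (b@r).round(1))
```

```text
[579.67054883 215.14708739] -0.009283799384091573 [[-1.2  1.9]
 [-3.5 -0.6]
 [ 3.5 -1.4]
 [ 1.2  0.1]]
red top inner edge [[549.37347682 305.41264725]
 [627.51236637 305.32648292]]
fence top inner edge [[631.67905627 346.04555788]
 [629.17246759 117.58672289]] [[534.5 303.8]
 [534.7 126.7]
 [622.7 125.6]
 [626.8 304.5]]
```

```bash
python3 -c "
from h import *
print(robot.read_state()['contact_force'],job_done())"
```

```text
the job is handed in; nothing more can be done
[-0.63351886  0.4106829   0.46536166] None
```

I slid the middle-sized walnut board flush to the fence with both open fingers, then along the fence to the red stop, and handed the job in. The whole run took about 18 s, and no verdict is reported.

**Force checks:** the push into the fence built to about 3 N, and the push into the stop to about 7 N with the tool stalled, so the board touched both.

**Camera checks:**
- **Robot-side edge:** its near edge is parallel to the fence within about 0.001 rad and stands exactly where the fingers held it at fence contact.
- **Stop end:** it reads about 1–1.5 mm from the stop, within calibration error.
- **Disagreement:** the shadowed fence-side edge gave corners off by up to 4 mm, so the four-corner fit reads 0.009 rad of skew. That is still inside the 0.03 limit. I trusted the clear near edge and the force reading over it.

**Hand and bystanders:** the hand finished about 220 mm above the bench, touching nothing. The glue, jar and can showed nothing disturbed in the last pictures. I did not measure the bystanders again, and the hammer and screwdriver were not in view.

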